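# Load a toothed hinge leaf into the hand press

### The arm

A 7-joint arm with a two-finger parallel gripper is mounted at the origin on the work surface. World frame = base frame: x ahead of the robot, y to its left, z up, the work surface at z = 0. Lengths are in m, angles in rad, forces in N, time in s.
With the tool pointing down it reaches from about 0.4 to 0.85 m from the base axis. Payload 4.5 kg.
Tool frame: the origin (TCP) lies on the centre line of the jaws, within the pads' length; the fingertips stand ahead of it and the grasp point (between the pads) lies 3 mm ahead of it (r.finger_overhang is the z of the fingertips in the tool frame, in m); z points along the fingers, y is the direction in which the jaws open and shut (so a half turn about z gives the same grasp; the last joint's range is limited). The gripper opens to 88 mm and grips with 3 to 60 N. Pads are 18 mm wide; open, the fingers measure 123 mm over their backs; the gripper's body (75 mm by 187 mm) begins 45 mm behind the grasp point.
Start: joints at [-1.305, 0.689, -0.195, 1.565, 0.157, 0.902, -0.215], TCP at [0.144, 0.608, 0.261] pointing down, gripper open.
Joint ranges: [-3.01, 3.01], [-0.46, 2.08], [-1.47, 1.51], [0.13, 2.56], [-1, 4.14], [0.04, 2.09], [-2.66, 2.66]. Speed limits (rad/s): [2.57, 2.57, 3.14, 3.14, 3.14, 3.14, 3.14].

### API

Orientations are given as a unit quaternion [x, y, z, w].
In Python, from plant import get_state, snapshot, camera_model, workorder, boxes_of, mark_of, r gives the robot as it stands.
- The arm moves only by the tool jog_arm, never from a script. Its argument "rows" is a list of rows, each a list of 2 entries, a list of its own where there are three numbers: the shift along the tool's x, y, z normalised to -1 to 1, where 1 is 75 cm, then the turn about the tool's z normalised to -1 to 1, where 1 is 2 rad. A call has 1 to 20 rows; each row is the pose to reach, as a shift and turn from the pose commanded when the call began, along the tool's axes at that moment; what a row does not reach only later rows make up. A row lasts 1/12 s, in which the tool goes at most 41.7 mm and 7.16 degrees, less where a joint would pass 70% of its speed; a pose out of reach is approached as far as the arm can. A call with a number of a shift or a turn outside -1 to 1 is refused whole. A call with a gripper value outside its range is refused whole. "gripper" is the finger opening in mm, from 0 to 88.1, set as the call begins (left out, the last holds). The fingers move at their own pace and stop on an object; "newtons" is the grip in N (left out, the last holds). Time passes only in rows, so rows that repeat a pose let the fingers close. It gives the time, the measured TCP pose, the force and the opening at its end, in the units of the state.
- get_state(): the state, without advancing time (a new reading comes with each control period).
- snapshot(name): name is "scene" or "top" or "wrist"; returns the picture (400x640x3 uint8, red, green, blue); there is no depth.
- camera_model(name): a dict with "mtx" (3x3 intrinsics, pixels), "extrinsics" (4x4, takes a point from camera to world coordinates); the wrist camera has in their place "T_tool_cam" (4x4, takes a point from camera to tool coordinates, whose origin is the TCP and whose axes are the flange's). Camera axes: x right, y up, looking along -z (the intrinsics and any distortion apply to the point x, -y, -z); pixel columns grow to the right and rows downward; lengths in m; the calibration is good to about 2 mm. The wrist camera is an equidistant fisheye: a pixel r from the principal point sees the ray r / f radians off the axis. A picture is of the moment at which its call begins: read the wrist's pose just before it. camera_model takes no time and is no camera call.
- workorder.finish_job(): hands the job in, once; it reports no verdict.
Trained networks look in the newest picture that a camera, given by its name, has taken for a name from the list of things; names that differ only in an ending like _2 or _b are one class to them, and where a whole thing is asked for, a point or a joint stands for the part that bears it (a point fixed in the world has none). Each returns a list of dicts, best first, with "p" (0 to 1); they miss things now and then, are a little off and sometimes report something else, mostly with a low value. They report only what shows in the picture. A call takes as long as a camera call. They do not tell look-alikes from the thing itself.
- boxes_of(thing, camera): "rect" ([left, top, right, bottom] in pixels, round what is visible of it).
- mark_of(thing, camera): "pixel" ([row, column] in pixels: a listed point, or the origin of a listed thing).
The state is a dict: "clock": time; "q": joint angles; "qd": joint speeds; "joint_torque": joint torques, N m; "tool_pos": TCP position; "eef_rot": TCP orientation; "contact_force": force on the tool from outside, world axes, zero at the start; "moment": the same for the moment, N m; "opening": opening from 0.0 (shut) to 1.0 (fully open).
Only numpy, scipy, OpenCV 4.12 (cv2) and the standard library are available. Lean on these libraries where they do the work, as an engineer would, in place of code of your own. Each camera call takes 0.05 s, during which the arm holds its last target.

### The job

Take the unfinished steel hinge leaf out of its wooden stand and lower it upright into the slotted block of the hand press so that all five teeth enter their own slots together; the block may sit a few millimetres off to either side, so feel gently for the slots and never force it. Then let go and bring the press handle gently all the way down to its stop, so that its foot presses the leaf down and keeps it there. Leave the padlock, shackle and loose knuckles where they are.

Things in the scene. Friction and masses are not known exactly. Their poses are not given: they have to be found in the camera images.
- leaf_center (a point): Centre of the loose steel hinge leaf, an upright comb-shaped plate 10 mm thick (its x), 80 mm wide (its y), 62 mm tall (its z, up), about 0.3 kg. The upper 36 mm is plain plate; below hang 5 square-ended teeth, each 8 mm wide and 26 mm long, at a pitch of 16 mm along y, symmetric about the middle. It starts standing teeth down in the stand, its tooth tips 8 mm above the bench; lift it straight up.
- leaf: The same hinge leaf; origin in the middle between its tooth tips, 31 mm under its centre, same axes.
- stand: Fixed wooden stand, 60 x 116 x 22 mm, origin in the middle of its underside. A groove along its y, 15 mm wide and 14 mm deep, holds the leaf.
- press: Fixed cast-iron hand press with a 12 mm base plate; origin on the bench under the middle of the slotted block's nominal place, z up. The handle's post, 52 mm long (y) by 44 mm (x) by 130 mm high, is centred at y = -121 mm. The slotted block lies on the base plate.
- slots (a point): Middle of the nominal place of the slotted steel block's top, 50 mm above the bench. Block 43 mm (x) by 100 mm (y); 5 slots in a row along y, pitch 16 mm, each 10.4 mm wide (y), 15 mm long (x), open at the top. The real block sits up to 6.5 mm to either side of here along y (not x), stiff to move; that is not reported: feel for the slots.
- lifter (a point): Nominal point on the tops of the sprung lifter pads in the slots, 33 mm above the bench. They carry the leaf with its teeth 17 mm in, its centre 64 mm above the bench (5 N to start moving down, 0.4 N more per mm). Pressed by the handle the leaf goes 8 mm further: centre 56 mm above the bench, its plate 1 mm above the block.
- pivot (a point): Fixed pivot of the press handle, at (0, -115, 115) mm in the press's frame; the handle turns about the press's x axis through it.
- handle (a joint): Handle angle in rad: 0 = level, on its lower stop, pointing along the press's +y over the block; it grows as the handle is raised, to 1.75 at most, and starts at about 1.5 to 1.7, nearly upright. Stiff (about 1.3 N m of friction), stays where it is left. A round steel foot under it, 115 mm from the pivot, presses the leaf's top edge over the last 0.07 rad.
- grip (a point): Point on the handle's axis, 210 mm from the pivot, inside the rubber grip: a cylinder of radius 12 mm, from 170 to 250 mm from the pivot. The rest of the handle is a bar 18 mm wide (x) and 16 mm thick. The grip can be pushed from its upper (back) side; about 6 to 12 N is needed. y of the point points along the handle away from the pivot, x along the pivot's axis.
- padlock: Bystander: loose bronze padlock body lying flat, 45 x 50 x 22 mm, origin in the middle of its underside.
- shackle: Bystander: loose U-shaped steel shackle lying flat, about 62 x 39 mm, bar 9 mm thick; origin on the bench inside the U.
- knuckle_a: Bystander: loose aluminium hinge knuckle, a standing tube 22 mm across, 24 mm tall; origin in the middle of its underside.
- knuckle_b: Bystander: a second knuckle, the same.
Not all that is in view belongs to the job. What is shaped like the leaf but pink is not meant.

How it is judged:
On the way:
1. the leaf stands in the block, all five teeth at least 14 mm into the slots, while the handle is still raised (x of leaf_center in the frame of press between -0.006 and 0.006 m and y of leaf_center in the frame of press between -0.01 and 0.01 m and angle between leaf_center's own z axis and vertical below 0.15 rad and angle between the y axis of leaf_center and the y axis of press, either way round below 0.12 rad and z of leaf_center in the frame of press between 0.045 and 0.067 m and value of joint handle above 1 rad), for 0.2 s.
At the end, for the whole second after the job is handed in: The leaf stands upright (within 0.15 rad) and square (within 0.12 rad) in the block, within 6 mm of the press's middle in x and 10 mm in y, pressed down to within 2.5 mm of the fully pressed depth; the handle is down within 0.04 rad of its stop and has stayed there; leaf at rest (x of leaf_center in the frame of press between -0.006 and 0.006 m and y of leaf_center in the frame of press between -0.01 and 0.01 m and angle between leaf_center's own z axis and vertical below 0.15 rad and angle between the y axis of leaf_center and the y axis of press, either way round below 0.12 rad and z of leaf_center in the frame of press between 0.045 and 0.0585 m and value of joint handle below 0.04 rad and linear speed of leaf below 0.02 m/s); the robot touches nothing.
It fails at once if the leaf is forced against the press with more than 40 N (contact force between leaf and press above 40 N).
It fails at once if the robot pushes on the press or its handle with more than 45 N (contact force between the arm and press above 45 N).
It fails at once if a bystander is moved by more than 20 mm (distance of any of padlock, shackle, knuckle_a, knuckle_b from where it was at the start of the episode above 0.02 m).
It also fails if it takes over 72 s, if anything falls off the work surface, if the arm or the gripper's body presses on something with over 40 N, if the wrist force passes 120 N, or if a joint passes its speed limit or range.

## Working session

There is one attempt and no reset: what is moved stays moved. The work goes in short steps, Python scripts to look and compute and a tool call to move; the robot and the scene stay as the last step left them, time stands still between calls to the robot, and variables do not carry over. Pictures are saved under pics/ and viewed, and the job is handed in when it is done.

Besides the shell and the picture viewer there is one more tool, called after "Call:" as a command line: name --argument value ..., lists and objects as JSON in quotes. jog_arm: Moves the arm, as the interface text tells. Scaled input: -1 to 1 covers 75 cm each way for a shift and 2 rad each way for a turn. Its arguments: {"type":"object","properties":{"rows":{"type":"array"},"gripper":{"type":"number"},"newtons":{"type":"number"}},"required":["rows"]}

```bash
ls; mkdir -p pics; python3 - <<'E'
from plant import get_state, snapshot, camera_model, boxes_of, mark_of, r
import cv2, numpy as np
print(get_state()); print(r.finger_overhang)
for n in ["scene","top"]:
    im=snapshot(n); cv2.imwrite(f"pics/{n}0.png",im[:,:,::-1])
    m=camera_model(n); print(n,m)
    for t in ["leaf_center","stand","press","slots","pivot","handle","grip","padlock","shackle","knuckle_a"]:
        try: print(t,[(np.round(d['pixel']).tolist(),round(d['p'],2)) for d in mark_of(t,n)][:4])
        except Exception as e: print(t,e)
print(camera_model("wrist"))
E
```

```text
pics
{'clock': 0.0, 'q': array([-1.30523089,  0.68996911, -0.1944791 ,  1.56637623,  0.15728645,
        0.90251314, -0.21509599]), 'qd': array([ 1.18369359e-03, -1.21642172e-03,  8.11988104e-04, -1.70280356e-04,
       -5.13161700e-04,  7.36486143e-06,  6.40028609e-04]), 'joint_torque': array([-1.63353525e-04, -5.27557504e+01, -1.26681849e+00, -1.53426647e+01,
       -5.26084006e-02,  6.52159564e-03,  1.80844895e-04]), 'tool_pos': array([0.1434818 , 0.60767644, 0.25990982]), 'eef_rot': array([ 1.15595151e-01,  9.93295968e-01, -9.38287106e-04, -3.21849725e-05]), 'contact_force': array([-0.03919771,  0.21566367,  0.69056283]), 'moment': array([ 0.02043453, -0.03848712, -0.01884919]), 'opening': 1.0005202132335704}
0.022
scene {'mtx': array([[384.4580233 ,   0.        , 325.59838959],
       [  0.        , 384.4580233 , 202.61648628],
       [  0.        ,   0.        ,   1.        ]]), 'extrinsics': array([[ 0.47135695, -0.59364166,  0.65223631,  1.13254117],
       [ 0.88178236,  0.30312212, -0.36135419, -0.35900768],
       [ 0.01680765,  0.74545728,  0.66634146,  0.67393208],
     
[... 1311 characters left out ...]
ess, shackle, slots, stand
grip [([160.0, 179.0], 0.61)]
padlock [([145.0, 195.0], 0.57)]
shackle [([252.0, 315.0], 0.46)]
knuckle_a [([247.0, 179.0], 0.65), ([143.0, 341.0], 0.54)]
{'mtx': array([[309.70691629,   0.        , 320.32378652],
       [  0.        , 309.70691629, 201.40337019],
       [  0.        ,   0.        ,   1.        ]]), 'T_tool_cam': array([[-6.70289625e-04,  9.63676436e-01,  2.67071671e-01,
         6.81346624e-02],
       [ 9.99999735e-01,  5.69810955e-04,  4.53721115e-04,
        -1.41769324e-04],
       [ 2.85059983e-04,  2.67071904e-01, -9.63676562e-01,
        -1.24266861e-01],
       [ 0.00000000e+00,  0.00000000e+00,  0.00000000e+00,
         1.00000000e+00]])}
```

View pics/scene0.png

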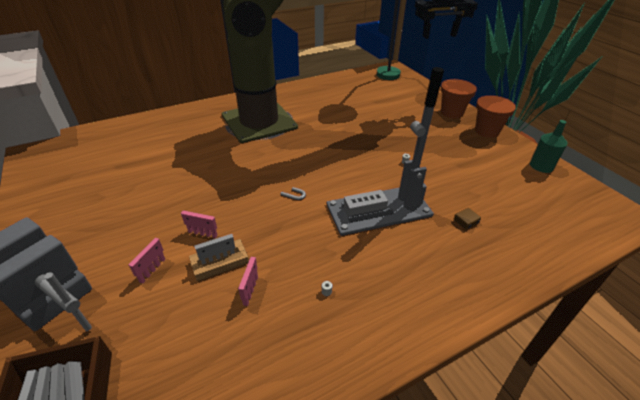

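View pics/top0.png

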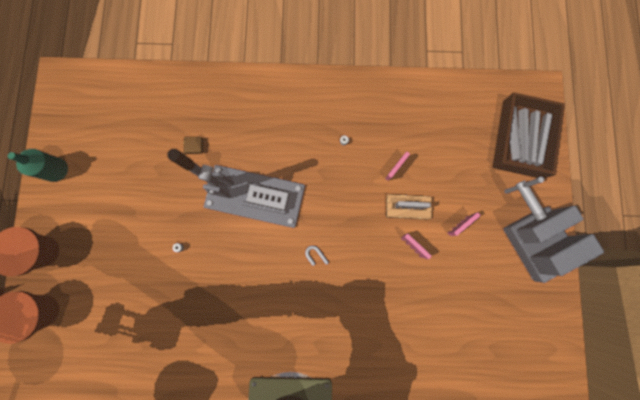

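```bash
cat > h.py <<'E'
from plant import get_state, snapshot, camera_model, boxes_of, mark_of, r, workorder
import cv2, numpy as np
from scipy.spatial.transform import Rotation as R
def ray(n,row,col,state=None):
    m=camera_model(n); K=m['mtx']
    if n=='wrist':
        d=np.array([(col-K[0,2])/K[0,0],(row-K[1,2])/K[1,1]]); t=np.hypot(*d)
        s=np.sinc(t/np.pi); v=np.array([d[0]*s,-d[1]*s,-np.cos(t)])
        T=np.eye(4);T[:3,:3]=R.from_quat(state['eef_rot']).as_matrix();T[:3,3]=state['tool_pos'];E=T@m['T_tool_cam']
    else:
        v=np.array([(col-K[0,2])/K[0,0],-(row-K[1,2])/K[1,1],-1]);E=m['extrinsics']
    v=E[:3,:3]@v
    return E[:3,3],v/np.linalg.norm(v)
def atz(n,row,col,z,state=None):
    o,d=ray(n,row,col,state); return o+d*(z-o[2])/d[2]
def tri(rays):
    A=0;b=0
    for o,d in rays:
        P=np.eye(3)-np.outer(d,d);A=A+P;b=b+P@o
    return np.linalg.solve(A,b)
def proj(n,p,state=None):
    m=camera_model(n);K=m['mtx']
    if n=='wrist':
        T=np.eye(4);T[:3,:3]=R.from_quat(state['eef_rot']).as_matrix();T[:3,3]=state['tool_pos'];E=T@m['T_tool_cam']
    else: E=m['extrinsics']
    c=E[:3,:3].T@(np.asarray(p)-E[:3,3])
    x,y,z=c[0],-c[1],-c[2]
    if n=='wrist':
        rr=np.hypot(x,y);t=np.arctan2(rr,z);f=t/rr;return K[1,2]+K[1,1]*y*f,K[0,2]+K[0,0]*x*f
    return K[1,2]+K[1,1]*y/z,K[0,2]+K[0,0]*x/z
def wsnap(name):
    s=get_state();im=snapshot('wrist');cv2.imwrite(f'pics/{name}.png',im[:,:,::-1]);return s,im
E
python3 - <<'E'
from h import *
np.set_printoptions(precision=4,suppress=True)
t=cv2.imread('pics/top0.png');s=cv2.imread('pics/scene0.png')
cv2.imwrite('pics/ct.png',cv2.resize(t[180:235,375:445],None,fx=8,fy=8,interpolation=cv2.INTER_CUBIC))
cv2.imwrite('pics/cp.png',cv2.resize(t[140:230,160:310],None,fx=5,fy=5,interpolation=cv2.INTER_CUBIC))
cv2.imwrite('pics/cs.png',cv2.resize(s[225:290,180:260],None,fx=8,fy=8,interpolation=cv2.INTER_CUBIC))
print('leaf',atz('top',206,412,.039),atz('scene',252,215,.039),tri([ray('top',206,412),ray('scene',252,215)]))
print('stand',atz('top',209,406,0),atz('scene',260,221,0))
print('slots',atz('top',194.5,263,.05),atz('scene',199,366,.05))
print('press',atz('top',198,268,0),atz('scene',215,367,0))
print('pivot',atz('top',182,215,.115),atz('scene',168,413,.115),tri([ray('top',182,215),ray('scene',168,413)]))
E
```

```text
leaf [ 0.5376 -0.3028  0.039 ] [ 0.5434 -0.3021  0.039 ] [ 0.5386 -0.3028  0.0344]
stand [ 0.5343 -0.2962  0.    ] [ 0.5364 -0.2933  0.    ]
slots [0.5568 0.0835 0.05  ] [0.5554 0.0745 0.05  ]
press [0.5553 0.077  0.    ] [0.5625 0.0781 0.    ]
pivot [0.5744 0.1906 0.115 ] [0.5707 0.194  0.115 ] [0.5741 0.19   0.1185]
```

View pics/ct.png

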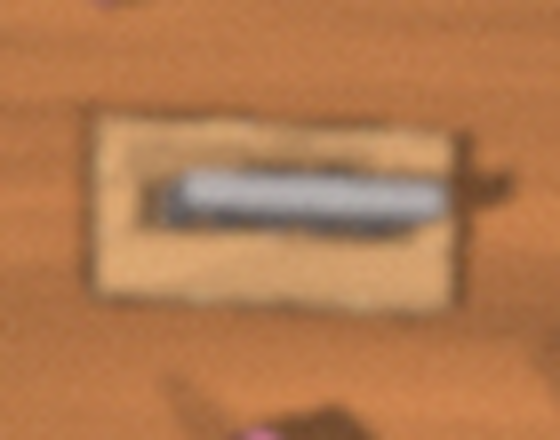

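View pics/cp.png

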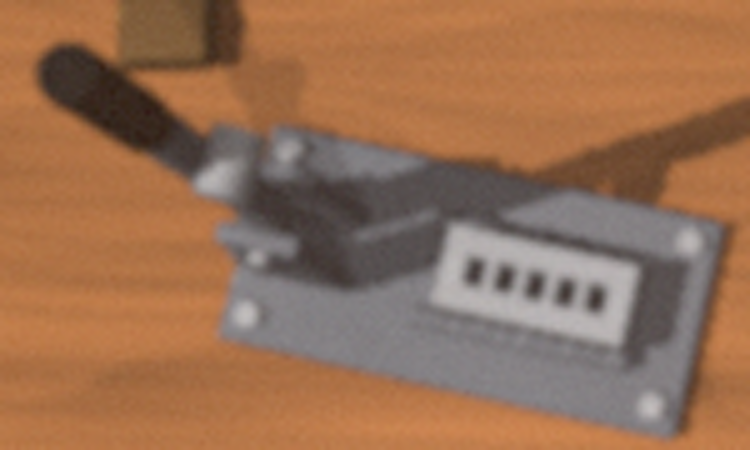

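View pics/cs.png

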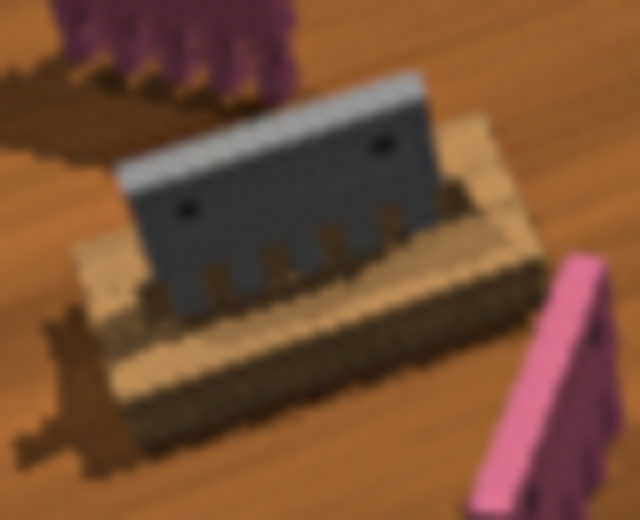

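Candidates: steel leaf at scene (252,215), top (206,412). Pink look‑alikes are at scene (221,200), (259,148) and (283,249). The close crop shows grey steel standing in the wooden stand, so I choose that one. Moving to look from above.

Call:
jog_arm --rows '[[[-0.43,-0.457,0],0.68],[[-0.43,-0.457,0],0.68],[[-0.43,-0.457,0],0.68],[[-0.43,-0.457,0],0.68],[[-0.43,-0.457,0],0.68],[[-0.43,-0.457,0],0.68],[[-0.43,-0.457,0],0.68],[[-0.43,-0.457,0],0.68],[[-0.43,-0.457,0],0.68],[[-0.43,-0.457,0],0.68],[[-0.43,-0.457,0],0.68],[[-0.43,-0.457,0],0.68],[[-0.43,-0.457,0],0.68]]'

```text
clock: 2.08
tool_pos: [0.3806, 0.1969, 0.2611]
eef_rot: [0.717, 0.697, 0.0, 0.001]
contact_force: [0.0, 0.2, 0.3]
opening: 1.0
```

```bash
cat >> h.py <<'E'
def rel(target,heading=None):
    "normalised move to world target / tool-x heading(deg)"
    s=get_state();M=R.from_quat(s['eef_rot']).as_matrix()
    d=M.T@(np.asarray(target)-s['tool_pos'])/.75
    h=np.degrees(np.arctan2(M[1,0],M[0,0])); 
    t=0 if heading is None else ((h-heading+180)%360-180)*np.pi/180/2
    print('pos',s['tool_pos'].round(4),'head',round(h,2),'tilt',M[:,2].round(4),'q',s['q'].round(2),'move',d.round(4),'turn',round(t,4),'rows',np.linalg.norm(d)*.75/.0417)
E
python3 -c "
from h import *
rel([.539,-.25,.22],88.6); print(get_state()['clock'])"
```

```text
pos [0.3806 0.1969 0.2611] head 88.34 tilt [ 0.0015 -0.0013 -1.    ] q [-0.68  0.45  0.14  2.14 -0.11  0.56 -0.49] move [-0.5895  0.2283  0.0558] turn -0.0023 rows 11.413540690359477
2.0833
```

Call:
jog_arm --rows '[[[-0.62,0.23,0.055],0],[[-0.62,0.23,0.055],0],[[-0.62,0.23,0.055],0],[[-0.62,0.23,0.055],0],[[-0.62,0.23,0.055],0],[[-0.62,0.23,0.055],0],[[-0.62,0.23,0.055],0],[[-0.62,0.23,0.055],0],[[-0.62,0.23,0.055],0],[[-0.62,0.23,0.055],0],[[-0.62,0.23,0.055],0],[[-0.62,0.23,0.055],0],[[-0.62,0.23,0.055],0],[[-0.62,0.23,0.055],0],[[-0.62,0.23,0.055],0]]'

```text
clock: 3.33
tool_pos: [0.5419, -0.2655, 0.219]
eef_rot: [0.714, 0.7, 0.001, -0.001]
contact_force: [0.2, 0.1, 0.0]
opening: 0.998
```

```bash
python3 -c "
from h import *
s,im=wsnap('w1');rel([.539,-.303,.2],88.6)
print(mark_of('leaf_center','wrist')[:3],boxes_of('leaf','wrist')[:3])"
```

```text
pos [ 0.5419 -0.2649  0.2192] head 89.0 tilt [-4.0e-04  2.4e-03 -1.0e+00] q [ 0.36  0.71  0.04  1.68 -0.04  0.75  0.4 ] move [-0.051  -0.0029  0.0255] turn 0.0035 rows 1.0263537327254004
[{'pixel': [221.7, 229.1], 'p': 0.85}, {'pixel': [219.3, 321.2], 'p': 0.8}, {'pixel': [315.8, 284.4], 'p': 0.74}] [{'rect': [385.3, 154.6, 459.0, 214.5], 'p': 0.96}, {'rect': [255.6, 311.3, 313.2, 343.9], 'p': 0.85}, {'rect': [312.7, 178.2, 323.5, 268.0], 'p': 0.65}]
```

View pics/w1.png

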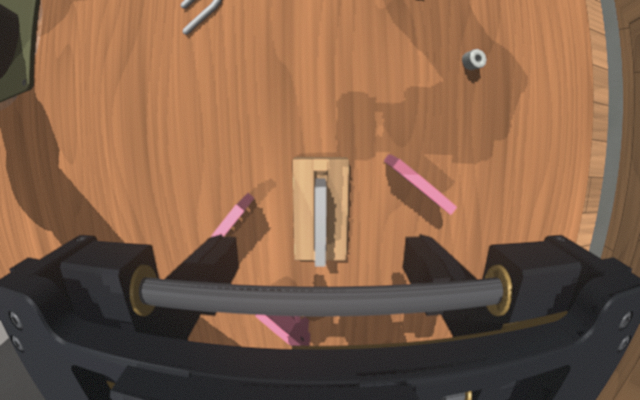

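```bash
python3 -c "
from h import *
im=cv2.imread('pics/w1.png');s=get_state()
c=cv2.resize(im[150:275,280:365],None,fx=5,fy=4.6,interpolation=cv2.INTER_CUBIC)
cv2.imwrite('pics/w1c.png',c)
g=im.astype(int)
for row in (180,185,195,210,225,240,255,262):
    l=g[row,305:338]; sat=l.max(1)-l.min(1); k=np.where((sat<45)&(l.sum(1)>330))[0]; print(row, k.min()+305 if len(k) else None, k.max()+305 if len(k) else None)
for row in range(172,184): print(row,g[row,321],end=' ')
for row in range(260,272): print(row,g[row,321],end=' ')
"
```

```text
180 316 325
185 315 325
195 314 326
210 314 326
225 314 326
240 314 326
255 315 326
262 315 325
172 [ 85 111 140] 173 [ 82 108 136] 174 [ 84 112 141] 175 [ 92 125 158] 176 [107 142 177] 177 [111 142 173] 178 [114 133 154] 179 [116 122 131] 180 [116 118 122] 181 [118 120 124] 182 [117 121 124] 183 [117 118 122] 260 [184 185 185] 261 [185 186 186] 262 [184 186 187] 263 [184 186 186] 264 [182 185 185] 265 [172 179 187] 266 [147 164 192] 267 [112 145 197] 268 [ 94 137 198] 269 [ 92 135 197] 270 [ 92 136 196] 271 [ 94 136 196]
```

View pics/w1c.png

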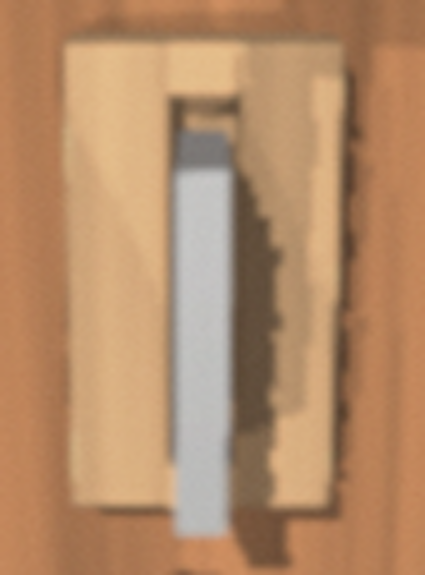

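```bash
python3 -c "
from h import *
s=get_state()
a=atz('wrist',186.5,320.4,.07,s);b=atz('wrist',266.3,320.4,.07,s);print(a,b,(a+b)/2,np.linalg.norm(a-b),np.degrees(np.arctan2(*(a-b)[[1,0]])))
c=(a+b)/2; rel([c[0],c[1],.056],None)
"
```

```text
[ 0.54225827 -0.25854802  0.07      ] [ 0.54080521 -0.33909408  0.07      ] [ 0.54153174 -0.29882105  0.07      ] 0.08055916434939404 88.96648856019826
pos [ 0.5418 -0.2652  0.2196] head 89.0 tilt [-1.0e-04  1.7e-03 -1.0e+00] q [ 0.36  0.71  0.04  1.68 -0.04  0.75  0.4 ] move [-0.0453  0.0005  0.218 ] turn 0 rows 4.004352122597047
```

```bash
python3 -c "
from h import *
p=tri([ray('top',160,181),ray('scene',87,433)]);print(p)
piv=tri([ray('top',182,215),ray('scene',168,413)])
# block corners in top crop (5x, origin col160,row140) z=.05
cs=[(450,215),(640,265),(625,347),(430,307)]
w=[atz('top',140+y/5,160+x/5,.05) for x,y in cs];print(np.round(w,4));print(np.mean(w,0))
d=w[1]-w[0]+w[2]-w[3];print(np.degrees(np.arctan2(d[1],d[0])))
bp=[(275,128),(728,225),(680,437),(222,338)]
w=[atz('top',140+y/5,160+x/5,.012) for x,y in bp];print(np.round(w,4));print(np.mean(w,0))
d=w[1]-w[0]+w[2]-w[3];print(np.degrees(np.arctan2(d[1],d[0])))
print(p-piv,np.linalg.norm(p-piv))
"
```

```text
[0.5756391  0.19751656 0.32542309]
[[0.5861 0.1184 0.05  ]
 [0.5623 0.0194 0.05  ]
 [0.5196 0.0255 0.05  ]
 [0.5379 0.1261 0.05  ]]
[0.55145056 0.0723488  0.05      ]
-101.88222930197671
[[ 0.6386  0.2224  0.012 ]
 [ 0.5913 -0.0239  0.012 ]
 [ 0.4769 -0.0019  0.012 ]
 [ 0.5237  0.2429  0.012 ]]
[0.55761254 0.10986682 0.012     ]
-100.84427156302388
[0.00156459 0.00748345 0.20695533] 0.20709649452806633
```

Call:
jog_arm --gripper 40 --newtons 30 --rows '[[[-0.0453,0.0005,0],0],[[-0.0453,0.0005,0.05],0],[[-0.0453,0.0005,0.1],0],[[-0.0453,0.0005,0.14],0],[[-0.0453,0.0005,0.18],0],[[-0.0453,0.0005,0.214],0],[[-0.0453,0.0005,0.214],0],[[-0.0453,0.0005,0.214],0]]'

```text
clock: 4.15
tool_pos: [0.5408, -0.3001, 0.0585]
eef_rot: [0.714, 0.7, -0.0, -0.001]
contact_force: [-0.0, -0.7, 0.9]
opening: 0.456
```

```bash
python3 -c "
from h import *
s,im=wsnap('w2');rel([.5415,-.2988,.059],89)
im=snapshot('scene');cv2.imwrite('pics/s2.png',cv2.resize(im[200:310,130:300,::-1],None,fx=4,fy=4))"
```

```text
pos [ 0.5418 -0.3011  0.0599] head 88.87 tilt [ 8.e-04  0.e+00 -1.e+00] q [ 0.42  0.96  0.02  1.71 -0.03  0.47  0.44] move [ 0.0031 -0.0004  0.0012] turn -0.0011 rows 0.05989604640730137
```

View pics/w2.png

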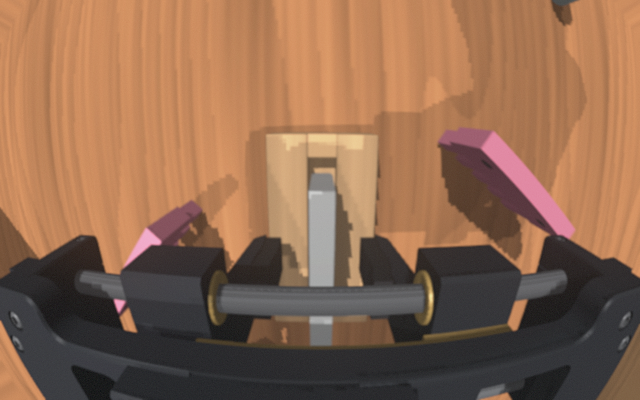

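View pics/s2.png

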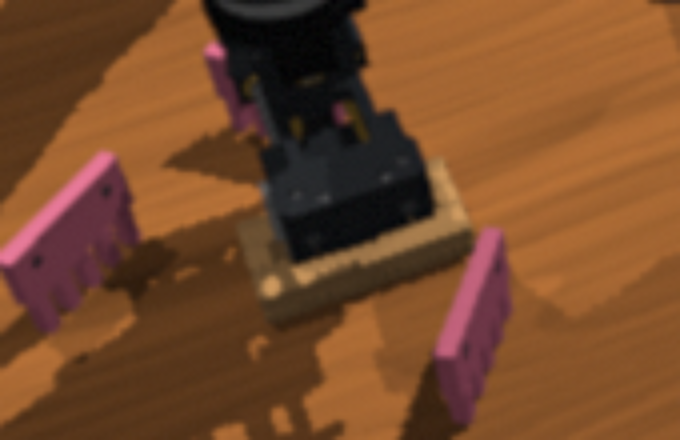

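Fingers straddle the steel leaf (its top edge at columns 308–335, between jaws), and the pink ones are clear. Closing.

Call:
jog_arm --gripper 5 --newtons 30 --rows '[[[0,0,0],0],[[0,0,0],0],[[0,0,0],0],[[0,0,0],0],[[0,0,0],0],[[0,0,0],0],[[0,0,0],0],[[0,0,0],0],[[0,0,0],0],[[0,0,0],0]]'

```text
clock: 5.08
tool_pos: [0.5412, -0.302, 0.0595]
eef_rot: [0.715, 0.7, 0.0, 0.0]
contact_force: [-0.5, 1.7, 6.6]
opening: 0.108
```

Call:
jog_arm --rows '[[[0,0,-0.02],0],[[0,0,-0.05],0],[[0,0,-0.08],0],[[0,0,-0.12],0],[[0,0,-0.16],0],[[0,0,-0.2],0],[[0,0,-0.2],0],[[0,0,-0.2],0]]'

```text
clock: 5.75
tool_pos: [0.5414, -0.3021, 0.2097]
eef_rot: [0.715, 0.7, 0.0, 0.001]
contact_force: [0.3, -0.6, -3.8]
opening: 0.112
```

```bash
python3 -c "
from h import *
s,im=wsnap('w3');rel([.5544,.09,.2],79);print(s['contact_force'],s['moment'],s['opening'])
im=snapshot('scene');cv2.imwrite('pics/s3.png',cv2.resize(im[120:310,130:330,::-1],None,fx=3,fy=3))"
```

```text
pos [ 0.5403 -0.3014  0.2079] head 88.8 tilt [-0.0016  0.001  -1.    ] q [ 0.42  0.74  0.03  1.64 -0.03  0.76  0.44] move [0.5221 0.0079 0.0111] turn 0.0856 rows 9.393491801451768
[ 0.34345222 -0.60718625 -3.81894158] [-0.02328428  0.09957795  0.00958573] 0.11185922048169741
```

View pics/w3.png

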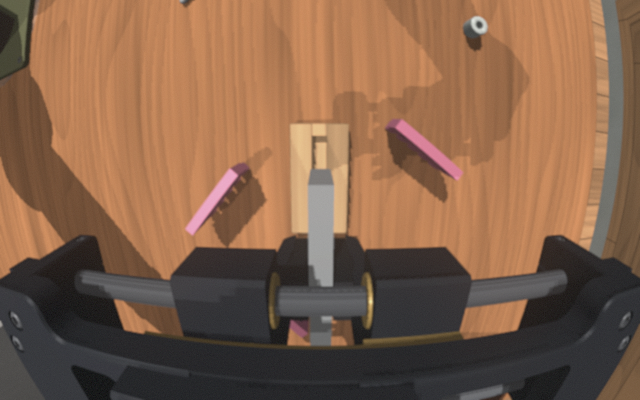

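View pics/s3.png

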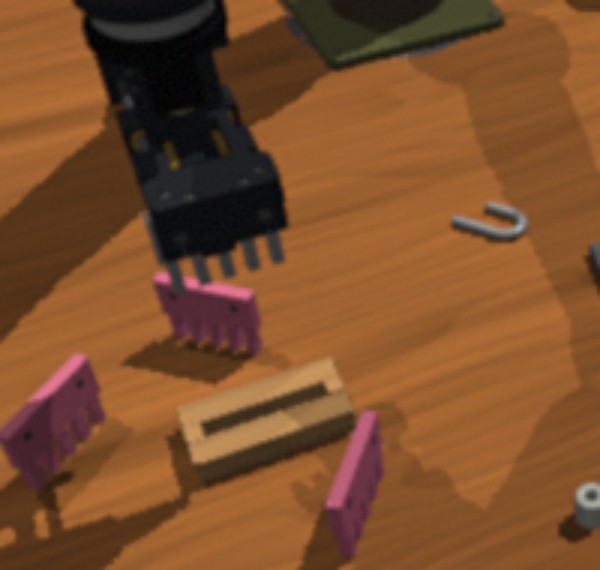

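Call:
jog_arm --rows '[[[0.1,-0.002,0.01],0.085],[[0.2,-0.002,0.01],0.085],[[0.3,-0.002,0.01],0.085],[[0.396,-0.002,0.01],0.085],[[0.396,-0.002,0.01],0.085],[[0.396,-0.002,0.01],0.085],[[0.396,-0.002,0.01],0.085],[[0.396,-0.002,0.01],0.085],[[0.396,-0.002,0.01],0.085],[[0.396,-0.002,0.01],0.085],[[0.396,-0.002,0.01],0.085]]'

```text
clock: 6.77
tool_pos: [0.545, -0.0066, 0.2003]
eef_rot: [0.772, 0.636, -0.001, -0.0]
contact_force: [0.3, -0.4, -2.9]
opening: 0.112
```

```bash
python3 -c "
from h import *
s,im=wsnap('w4');rel([.5544,.09,.2],79);print(s['contact_force'],s['moment'],s['opening'])
print(mark_of('slots','wrist'),mark_of('pivot','wrist'),mark_of('press','wrist'))
"
```

```text
pos [ 0.5452 -0.007   0.2006] head 78.89 tilt [-0.0018 -0.0014 -1.    ] q [-0.15  0.67  0.14  1.88 -0.15  0.6  -0.12] move [ 0.1293 -0.0129  0.0006] turn -0.0009 rows 2.336455560332698
[ 0.28266927 -0.39177826 -2.91302541] [-1.47687813e-01  8.01271921e-02 -9.55718494e-05] 0.11170634739665675
[{'pixel': [94.4, 311.5], 'p': 0.6}, {'pixel': [100.6, 311.2], 'p': 0.29}] [] [{'pixel': [101.4, 313.2], 'p': 0.97}, {'pixel': [245.5, 212.5], 'p': 0.54}]
```

View pics/w4.png

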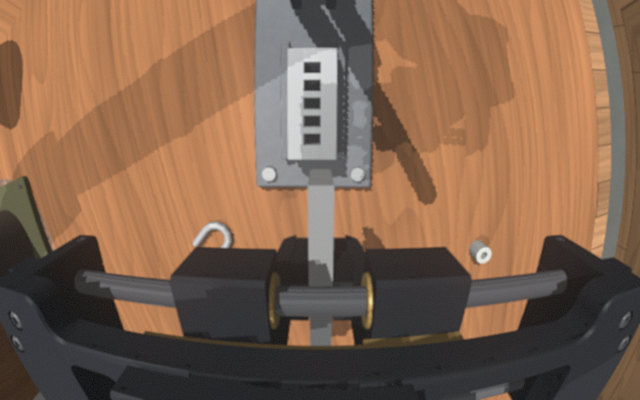

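```bash
cat > slots.py <<'E'
from h import *
import sys
def find(fn,s,roi):
    g=cv2.imread(fn,0); r0,r1,c0,c1=roi
    sub=cv2.resize(g[r0:r1,c0:c1],None,fx=4,fy=4,interpolation=cv2.INTER_CUBIC)
    _,th=cv2.threshold(sub,110,255,cv2.THRESH_BINARY_INV)
    n,_,st,ce=cv2.connectedComponentsWithStats(th)
    out=[]
    for i in range(1,n):
        x,y,w,h,a=st[i]
        if 800<a<6000 and x>0 and y>0 and x+w<th.shape[1] and 0.4<a/(w*h): out.append((r0+(y+h/2-.5)/4-.375,c0+(x+w/2-.5)/4-.375,h/4,w/4))
    return sorted(out)
E
python3 -c "
from slots import *
s=get_state()
im=cv2.imread('pics/w4.png');cv2.imwrite('pics/w4c.png',cv2.resize(im[40:200,240:390],None,fx=4,fy=3.7,interpolation=cv2.INTER_CUBIC))
P=[]
for o in find('pics/w4.png',s,(55,155,291,334)):
    p=atz('wrist',o[0],o[1],.05,s);P.append(p);print(np.round(o,1),p.round(4))
P=np.array(P);m=P.mean(0);d=P[0]-P[-1];print(m,np.linalg.norm(d),np.degrees(np.arctan2(d[1],d[0])))
"
```

```text
[ 67.1 311.8   9.8  15.5] [0.5605 0.1064 0.05  ]
[ 85.1 311.8  10.2  16. ] [0.5573 0.0904 0.05  ]
[102.9 311.6  10.8  16.2] [0.5541 0.0748 0.05  ]
[120.8 311.5  10.5  16.5] [0.5509 0.0592 0.05  ]
[138.8 311.6  10.5  16.2] [0.5479 0.0435 0.05  ]
[0.5541238  0.07483859 0.05      ] 0.06414711066544512 78.67784112146056
```

View pics/w4c.png

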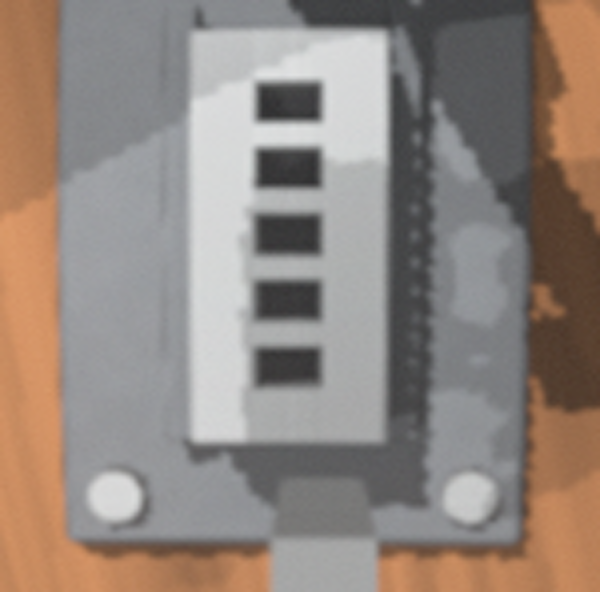

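```bash
python3 -c "
from slots import *
im=cv2.imread('pics/w4.png').astype(int)
print([ (r,im[r,321].sum()//3) for r in range(165,195)])
for row in (190,200,210,220,230): print(row,[v.sum()//3 for v in im[row,302:340]])
s0={'eef_rot':[0,0,0,1.],'tool_pos':np.zeros(3)}
for row in (184.5,185,186): print(row,atz('wrist',row,320.8,-.0105,s0))
print(atz('wrist',220,320.8,-.0105,s0))
"
```

```text
[(165, np.int64(92)), (166, np.int64(92)), (167, np.int64(91)), (168, np.int64(98)), (169, np.int64(111)), (170, np.int64(120)), (171, np.int64(118)), (172, np.int64(120)), (173, np.int64(119)), (174, np.int64(120)), (175, np.int64(120)), (176, np.int64(120)), (177, np.int64(120)), (178, np.int64(120)), (179, np.int64(117)), (180, np.int64(121)), (181, np.int64(119)), (182, np.int64(117)), (183, np.int64(121)), (184, np.int64(127)), (185, np.int64(145)), (186, np.int64(158)), (187, np.int64(166)), (188, np.int64(166)), (189, np.int64(166)), (190, np.int64(166)), (191, np.int64(163)), (192, np.int64(167)), (193, np.int64(166)), (194, np.int64(166))]
190 [np.int64(108), np.int64(112), np.int64(120), np.int64(132), np.int64(142), np.int64(152), np.int64(161), np.int64(165), np.int64(165), np.int64(166), np.int64(166), np.int64(166), np.int64(164), np.int64(166), np.int64(166), np.int64(166), np.int64(165), np.int64(165), np.int64(167), np.int64(166), np.int64(166), np.int64(165), np.int64(164), np.int64(166), np.int64(166), np.int64(166), np.int64(166), np.int64(165), np.int64(164), np.
[... 1897 characters left out ...]
t64(137), np.int64(142), np.int64(142), np.int64(150), np.int64(158), np.int64(165), np.int64(163), np.int64(164), np.int64(165), np.int64(164), np.int64(165), np.int64(164), np.int64(163), np.int64(165), np.int64(164), np.int64(163), np.int64(164), np.int64(163), np.int64(163), np.int64(164), np.int64(165), np.int64(165), np.int64(165), np.int64(163), np.int64(164), np.int64(165), np.int64(164), np.int64(164), np.int64(162), np.int64(157), np.int64(151), np.int64(146), np.int64(143), np.int64(141), np.int64(138), np.int64(140)]
184.5 [ 0.04329809  0.0004376  -0.0105    ]
185 [ 0.04310556  0.00043754 -0.0105    ]
186 [ 0.0427201   0.00043742 -0.0105    ]
[ 0.02921888  0.00043397 -0.0105    ]
```

```bash
python3 -c "
from h import *
u=np.array([np.cos(np.radians(78.7)),np.sin(np.radians(78.7))]);b=np.array([.5541,.0748])
rel([*(b-.003*u-.085*u),.125],78.7)"
```

```text
pos [ 0.5456 -0.0065  0.2012] head 78.91 tilt [-5.e-04 -6.e-04 -1.e+00] q [-0.15  0.67  0.14  1.88 -0.15  0.6  -0.12] move [-0.0087 -0.0101  0.1016] turn 0.0018 rows 1.8436799746610788
```

Call:
jog_arm --rows '[[[-0.0087,-0.0101,0.05],0.002],[[-0.0087,-0.0101,0.1],0.002],[[-0.0087,-0.0101,0.1],0.002],[[-0.0087,-0.0101,0.1],0.002]]'

```text
clock: 7.3
tool_pos: [0.5359, -0.0104, 0.1253]
eef_rot: [0.773, 0.634, -0.002, -0.001]
contact_force: [0.9, -0.2, -4.0]
opening: 0.107
```

```bash
python3 -c "
from slots import *
s,im=wsnap('w5')
im=cv2.imread('pics/w5.png');cv2.imwrite('pics/w5c.png',cv2.resize(im[0:200,240:390],None,fx=4,fy=3,interpolation=cv2.INTER_CUBIC))
P=[]
for o in find('pics/w5.png',s,(0,170,285,345)):
    p=atz('wrist',o[0],o[1],.05,s);P.append(p);print(np.round(o,1),p.round(4))
P=np.array(P);m=P.mean(0);d=P[0]-P[-1];print(m,np.linalg.norm(d),np.degrees(np.arctan2(d[1],d[0])))
rel([.5535,.0719,.125],78.7);print(s['contact_force'],s['moment'])
"
```

```text
[ 40.1 321.6  13.8  22.2] [0.56   0.1063 0.05  ]
[ 64.  321.4  14.   21.8] [0.5566 0.0906 0.05  ]
[ 88.5 321.5  14.5  21.5] [0.5536 0.0748 0.05  ]
[113.4 321.2  14.8  22. ] [0.5503 0.059  0.05  ]
[137.8 321.5  14.5  22. ] [0.5474 0.0436 0.05  ]
[0.55356619 0.07486722 0.05      ] 0.06398318088606535 78.65757940354429
pos [ 0.5376 -0.0103  0.1271] head 78.77 tilt [ 3.e-04  0.e+00 -1.e+00] q [-0.12  0.79  0.1   1.95 -0.17  0.41 -0.1 ] move [ 0.1117 -0.0006  0.0028] turn 0.0006 rows 2.009082662227594
[ 0.89399943 -0.16762922 -3.95862052] [-0.08130495  0.02356687 -0.06521098]
```

View pics/w5c.png

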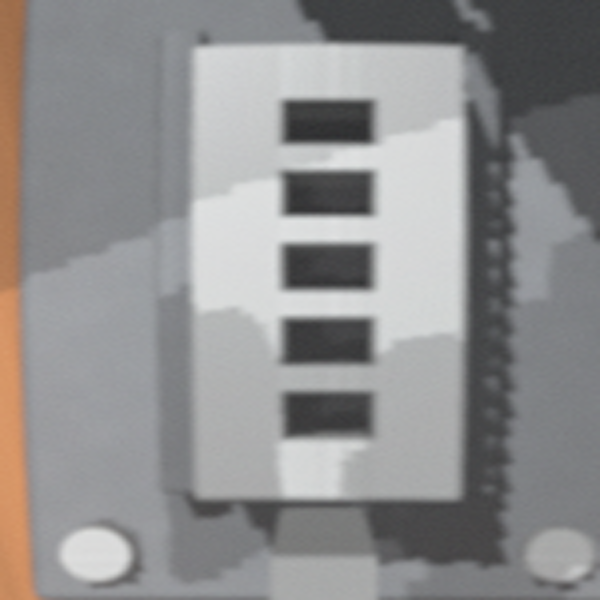

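Call:
jog_arm --rows '[[[0.05,-0.0003,0],0],[[0.1,-0.0003,0],0],[[0.1117,-0.0003,0],0],[[0.1117,-0.0003,0],0],[[0.1117,-0.0003,0.015],0],[[0.1117,-0.0003,0.025],0],[[0.1117,-0.0003,0.029],0],[[0.1117,-0.0003,0.029],0],[[0.1117,-0.0003,0.029],0]]'

```text
clock: 8.1
tool_pos: [0.5529, 0.0712, 0.1045]
eef_rot: [0.773, 0.634, -0.0, -0.0]
contact_force: [-0.3, -0.3, -3.6]
opening: 0.111
```

```bash
python3 -c "
from h import *
s,im=wsnap('w6')
im=snapshot('scene');cv2.imwrite('pics/s6.png',cv2.resize(im[60:260,310:470,::-1],None,fx=4,fy=3,interpolation=cv2.INTER_CUBIC))
rel([.5532,.0719,.101],78.7);print(s['contact_force'],s['moment'])
"
```

```text
pos [0.5533 0.0717 0.1048] head 78.77 tilt [ 1.e-04 -1.e-04 -1.e+00] q [-0.28  0.84  0.11  1.9  -0.21  0.41 -0.2 ] move [ 0.0002 -0.0001  0.005 ] turn 0.0006 rows 0.09086078163136477
[-0.31356381 -0.25612138 -3.59375029] [-0.10534825  0.06179576 -0.00946243]
```

View pics/s6.png

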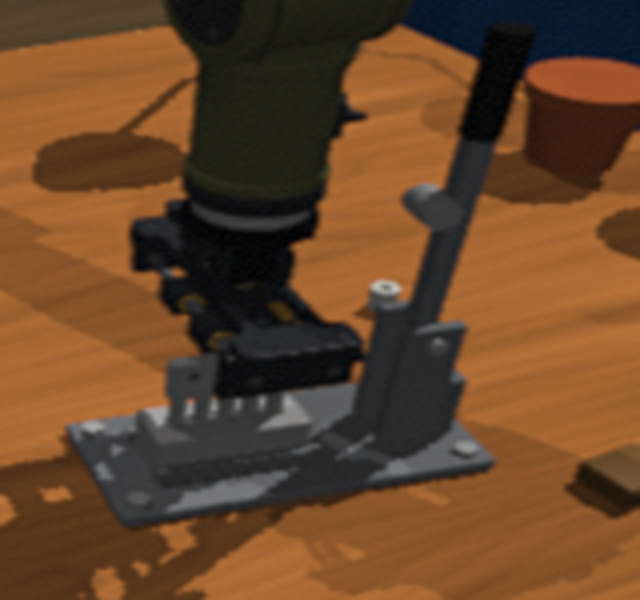

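View pics/w6.png

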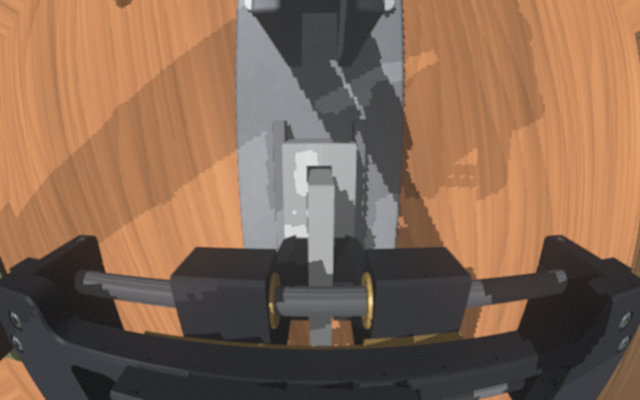

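Teeth are just above the slots and aligned in both views (first slot at wrist (166–180, 308–330) just ahead of the leaf end). Lowering gently.

Call:
jog_arm --rows '[[[0,0,0.001],0],[[0,0,0.002],0],[[0,0,0.003],0],[[0,0,0.004],0],[[0,0,0.005],0],[[0,0,0.005],0]]'

```text
clock: 8.7
tool_pos: [0.553, 0.0724, 0.1008]
eef_rot: [0.773, 0.635, -0.0, -0.0]
contact_force: [-0.1, 1.0, -2.9]
opening: 0.112
```

Call:
jog_arm --rows '[[[0,0,0.001],0],[[0,0,0.002],0],[[0,0,0.003],0],[[0,0,0.003],0]]'

```text
clock: 9.03
tool_pos: [0.553, 0.0724, 0.0985]
eef_rot: [0.773, 0.635, -0.0, -0.0]
contact_force: [-0.4, 0.1, -4.0]
opening: 0.111
```

Call:
jog_arm --rows '[[[0,0,0.001],0],[[0,0,0.002],0],[[0,0,0.003],0],[[0,0,0.004],0],[[0,0,0.004],0]]'

```text
clock: 9.45
tool_pos: [0.553, 0.0724, 0.0955]
eef_rot: [0.773, 0.635, -0.0, -0.0]
contact_force: [0.3, 0.1, -4.0]
opening: 0.111
```

Call:
jog_arm --rows '[[[0,0,0.001],0],[[0,0,0.002],0],[[0,0,0.003],0],[[0,0,0.004],0],[[0,0,0.005],0],[[0,0,0.006],0],[[0,0,0.007],0],[[0,0,0.008],0],[[0,0,0.008],0]]'

```text
clock: 10.2
tool_pos: [0.5531, 0.0724, 0.0896]
eef_rot: [0.773, 0.635, -0.0, -0.0]
contact_force: [0.6, -0.7, -3.9]
opening: 0.112
```

Call:
jog_arm --rows '[[[0,0,0.001],0],[[0,0,0.002],0],[[0,0,0.003],0],[[0,0,0.004],0],[[0,0,0.004],0]]'

```text
clock: 10.62
tool_pos: [0.5531, 0.0724, 0.0865]
eef_rot: [0.773, 0.635, -0.0, -0.0]
contact_force: [0.2, -0.6, -3.5]
opening: 0.108
```

Call:
jog_arm --rows '[[[0,0,0.001],0],[[0,0,0.002],0],[[0,0,0.003],0],[[0,0,0.003],0]]'

```text
clock: 10.95
tool_pos: [0.5532, 0.0724, 0.0845]
eef_rot: [0.773, 0.635, 0.0, -0.0]
contact_force: [-0.2, 0.6, -3.5]
opening: 0.114
```

```bash
python3 -c "
from h import *
s,im=wsnap('w7')
im=snapshot('scene');cv2.imwrite('pics/s7.png',cv2.resize(im[140:240,320:440,::-1],None,fx=5,fy=5,interpolation=cv2.INTER_CUBIC))
rel([.5532,.0719,.0835],78.7);print(s['contact_force'],s['moment'])
"
```

```text
pos [0.5532 0.0724 0.0845] head 78.83 tilt [ 1.e-04  1.e-04 -1.e+00] q [-0.27  0.88  0.1   1.9  -0.22  0.37 -0.2 ] move [-0.0006  0.0002  0.0013] turn 0.0011 rows 0.026577146526256274
[-0.16618394  0.60264087 -3.45457555] [-0.08230985  0.02962965  0.00730492]
```

View pics/s7.png

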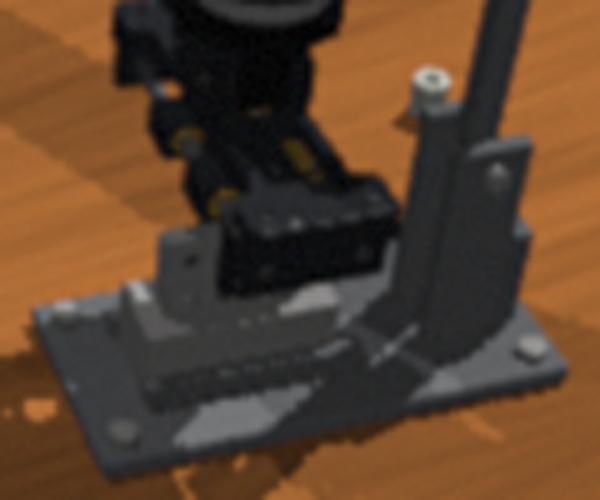

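The teeth are well inside the block, with hardly any force. Another millimetre or so to touch the lifter.

Call:
jog_arm --rows '[[[0,0,0.001],0],[[0,0,0.002],0],[[0,0,0.002],0],[[0,0,0.002],0]]'

```text
clock: 11.38
tool_pos: [0.5532, 0.0724, 0.0831]
eef_rot: [0.773, 0.635, 0.0, 0.0]
contact_force: [-1.0, -0.1, 0.9]
opening: 0.112
```

Call:
jog_arm --gripper 30 --rows '[[[0,0,0],0],[[0,0,0],0],[[0,0,0],0],[[0,0,0],0],[[0,0,0],0],[[0,0,0],0]]'

```text
clock: 11.88
tool_pos: [0.5532, 0.0724, 0.0829]
eef_rot: [0.773, 0.635, 0.0, 0.0]
contact_force: [-0.3, 0.8, -0.1]
opening: 0.337
```

Call:
jog_arm --rows '[[[0,0,-0.01],0],[[0,0,-0.03],0],[[0,0,-0.06],0],[[0,0,-0.1],0],[[0,0,-0.15],0],[[0,0,-0.2],0],[[0,0,-0.2],0]]'

```text
clock: 12.47
tool_pos: [0.557, 0.0724, 0.2401]
eef_rot: [0.773, 0.635, 0.006, 0.003]
contact_force: [1.1, -0.1, 0.7]
opening: 0.339
```

```bash
python3 -c "
from h import *
s,im=wsnap('w8')
im=snapshot('scene');cv2.imwrite('pics/s8.png',cv2.resize(im[60:240,320:460,::-1],None,fx=4,fy=3.3,interpolation=cv2.INTER_CUBIC))
im=snapshot('top');cv2.imwrite('pics/t8.png',im[:,:,::-1])
print(mark_of('grip','top'),mark_of('pivot','top'))
rel([.5532,.0719,.0835],78.7);print(s['contact_force'],s['moment'])
"
```

```text
[] []
pos [0.5521 0.0724 0.2318] head 78.84 tilt [-2.8e-03 -2.0e-04 -1.0e+00] q [-0.32  0.64  0.19  1.82 -0.17  0.7  -0.24] move [-0.0002  0.0022  0.1977] turn 0.0012 rows 3.555988748783528
[ 1.13826006 -0.10395025  0.69367454] [-0.12276505  0.05698364 -0.00476878]
```

View pics/s8.png

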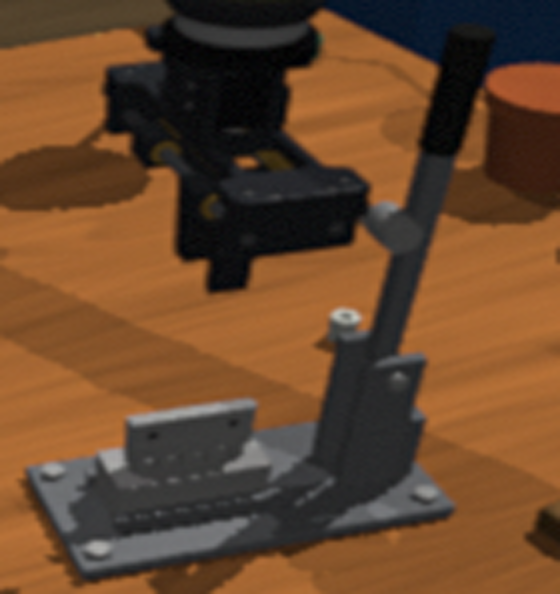

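View pics/w8.png

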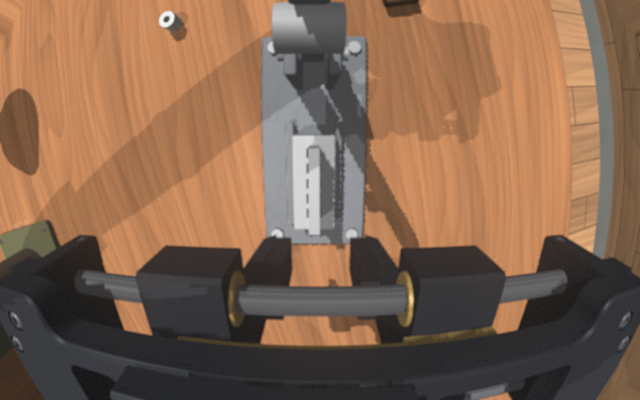

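The leaf stands upright in the block at about the expected depth, released, with the handle still up. Next I go over the handle and down behind it with closed fingers.

```bash
python3 -c "
from h import *
rel([.552,.0724,.45],78.7);rel([.585,.242,.45],78.7);print(get_state()['opening'])
t=cv2.imread('pics/t8.png');cv2.imwrite('pics/t8c.png',cv2.resize(t[110:250,140:340],None,fx=4,fy=4))
"
```

```text
pos [0.5521 0.0724 0.2318] head 78.84 tilt [-2.8e-03 -2.0e-04 -1.0e+00] q [-0.32  0.64  0.19  1.82 -0.17  0.7  -0.24] move [-2.00e-04 -9.00e-04 -2.91e-01] turn 0.0012 rows 5.233104801331485
pos [0.5521 0.0724 0.2318] head 78.84 tilt [-2.8e-03 -2.0e-04 -1.0e+00] q [-0.32  0.64  0.19  1.82 -0.17  0.7  -0.24] move [ 0.2301 -0.0015 -0.2911] turn 0.0012 rows 6.674699539530447
0.33748638497843675
```

Call:
jog_arm --gripper 0 --rows '[[[0,0,-0.05],0],[[0,0,-0.1],0],[[0,0,-0.15],0],[[0,0,-0.2],0],[[0,0,-0.25],0],[[0,0,-0.29],0],[[0,0,-0.29],0],[[0,0,-0.29],0]]'

```text
clock: 13.38
tool_pos: [0.5535, 0.0724, 0.4505]
eef_rot: [0.773, 0.635, 0.0, 0.0]
contact_force: [-0.8, -0.0, 0.2]
opening: 0.005
```

Call:
jog_arm --rows '[[[0.05,0,0],0],[[0.1,0,0],0],[[0.15,0,0],0],[[0.2,0,0],0],[[0.23,0,0],0],[[0.23,0,0],0],[[0.23,0,0],0]]'

```text
clock: 13.97
tool_pos: [0.5856, 0.2429, 0.4468]
eef_rot: [0.772, 0.636, -0.003, -0.001]
contact_force: [1.2, -1.0, -0.0]
opening: 0.005
```

```bash
python3 -c "
from h import *
im=snapshot('scene');cv2.imwrite('pics/s9.png',cv2.resize(im[0:240,320:520,::-1],None,fx=3,fy=2.5,interpolation=cv2.INTER_CUBIC))
im=snapshot('top');cv2.imwrite('pics/t9.png',cv2.resize(im[110:250,140:340,::-1],None,fx=4,fy=4))
rel([.585,.242,.345],78.7)
"
```

```text
pos [0.5863 0.2399 0.4486] head 78.72 tilt [-0.0031 -0.0027 -1.    ] q [-0.58  0.56  0.24  1.24 -0.13  1.36 -0.55] move [ 0.0028 -0.0019  0.1381] turn 0.0002 rows 2.4849912396393887
```

View pics/s9.png

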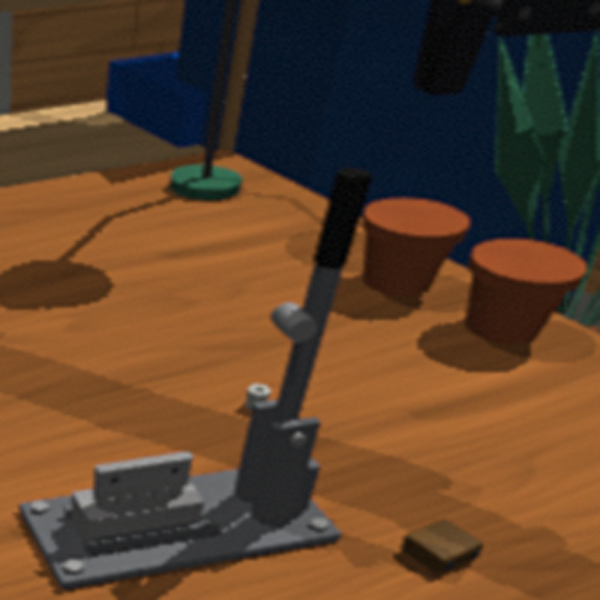

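View pics/t9.png

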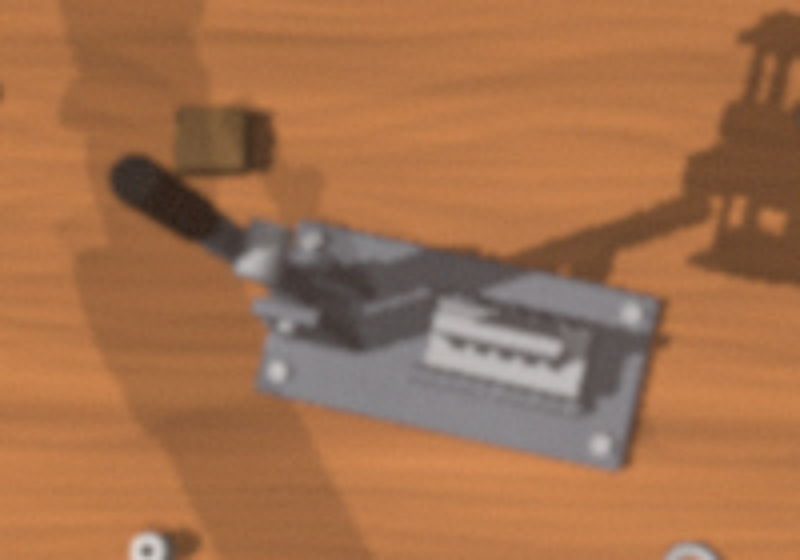

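```bash
python3 -c "
from h import *
s=get_state();p=s['tool_pos'];print(proj('scene',p-[0,0,.022]),s['contact_force'])
piv=np.array([.575,.189,.115]);e=np.array([-.196,-.9806,0])
for th in (1.5,1.55,1.6,1.65,1.7):
  q=piv+.25*(e*np.cos(th)+np.array([0,0,np.sin(th)])); q2=piv+.17*(e*np.cos(th)+np.array([0,0,np.sin(th)]));print(th,proj('scene',q),proj('scene',q2),proj('top',q),proj('top',q2))
print(proj('scene',piv),proj('top',piv))
"
```

```text
(np.float64(35.051392668428264), np.float64(464.51297079751794)) [-0.06279584 -0.41678715  0.4454104 ]
1.5 (np.float64(70.19364469989918), np.float64(425.3916198092322)) (np.float64(106.46945678875966), np.float64(420.6656274470875)) (np.float64(157.1264518642784), np.float64(187.56733273494595)) (np.float64(166.80369786105666), np.float64(198.59142693728685))
1.55 (np.float64(69.2694699386656), np.float64(431.07230695067034)) (np.float64(105.8085493941371), np.float64(424.28525973288725)) (np.float64(155.51796092304093), np.float64(180.5777675723198)) (np.float64(165.8285961270774), np.float64(194.34733868956982))
1.6 (np.float64(68.65592989597533), np.float64(436.6572467198151)) (np.float64(105.33148803077675), np.float64(427.8553744237279)) (np.float64(153.99988397685811), np.float64(173.70993098351178)) (np.float64(164.90252713138983), np.float64(190.16909535764478))
1.65 (np.float64(68.35208467757917), np.float64(442.12461488180395)) (np.float64(105.03864822824774), np.float64(431.36376102550383)) (np.float64(152.58008513912276), np.float64(166.99988806223396)) (np.float64(164.02932143389026), np.float64(186.07414001061122))
1.7 (np.float64(68.35524721389032), np.float64(447.45370708958944)) (np.float64(104.92956464851717), np.float64(434.7986558623261)) (np.float64(151.26559841022055), np.float64(160.48225209712913)) (np.float64(163.21248678006458), np.float64(182.0793701047865))
(np.float64(169.51226435585698), np.float64(412.45244599382494)) (np.float64(181.79060145355595), np.float64(215.66415992972253))
```

Call:
jog_arm --rows '[[[0,0,0.04],0],[[0,0,0.08],0],[[0,0,0.12],0],[[0,0,0.135],0],[[0,0,0.135],0],[[0,0,0.135],0]]'

```text
clock: 14.57
tool_pos: [0.5866, 0.2398, 0.349]
eef_rot: [0.773, 0.634, -0.001, 0.0]
contact_force: [0.6, 0.4, 1.1]
opening: 0.003
```

```bash
python3 - <<'E'
from h import *
s=get_state();p=s['tool_pos'];print(p,s['contact_force'])
e=np.array([-.196,-.9806,0]);piv=np.array([.575,.189,.115])
y0=(p-piv)@e;z0=p[2]-.115;print(y0,z0,(p-piv)@[.9806,-.196,0])
for th in np.arange(1.6,-.01,-.1):
  s_=.210
  y=s_*np.cos(th)-.012*np.sin(th)-.009; z=s_*np.sin(th)+.012*np.cos(th)+.022
  print(round(th,2),'x',round(-(y-y0)/.75,4),'z',round(-(z-z0)/.75,4))
im=snapshot('scene');cv2.imwrite('pics/s10.png',cv2.resize(im[0:240,320:520,::-1],None,fx=3,fy=2.5,interpolation=cv2.INTER_CUBIC))
E
```

```text
[0.58657703 0.2398393  0.34903873] [0.63571236 0.38375728 1.05381067]
-0.0521221157607418 0.23403873250396268 0.0013879360413988889
1.6 x -0.0333 z 0.0033
1.5 x -0.0613 z 0.0023
1.4 x -0.0893 z 0.0041
1.3 x -0.117 z 0.0086
1.2 x -0.144 z 0.0159
1.1 x -0.1702 z 0.0259
1.0 x -0.1953 z 0.0385
0.9 x -0.219 z 0.0534
0.8 x -0.2411 z 0.0707
0.7 x -0.2613 z 0.0901
0.6 x -0.2796 z 0.1114
0.5 x -0.2955 z 0.1344
0.4 x -0.3092 z 0.1589
0.3 x -0.3203 z 0.1847
0.2 x -0.3287 z 0.2114
0.1 x -0.3345 z 0.2388
-0.0 x -0.3375 z 0.2667
```

View pics/s10.png

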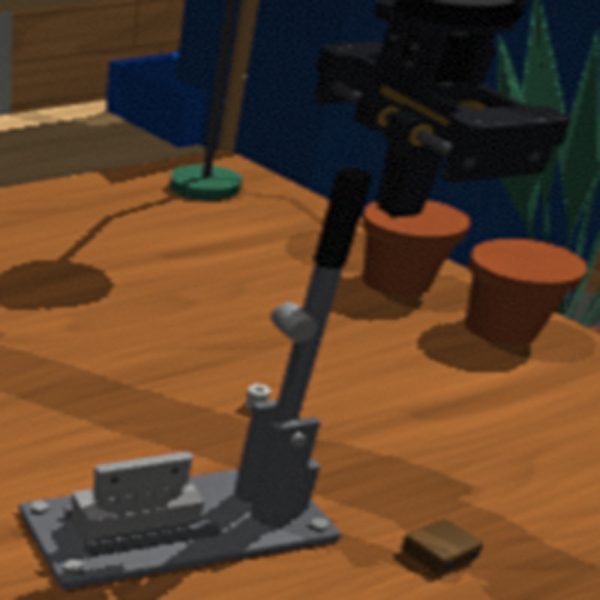

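Call:
jog_arm --rows '[[[-0.007,0,0],0],[[-0.014,0,0.001],0],[[-0.02,0,0.002],0],[[-0.026,0,0.002],0],[[-0.032,0,0.002],0],[[-0.038,0,0.002],0],[[-0.045,0,0.002],0],[[-0.052,0,0.002],0],[[-0.059,0,0.002],0],[[-0.066,0,0.002],0],[[-0.073,0,0.003],0],[[-0.08,0,0.004],0],[[-0.089,0,0.004],0]]'

```text
clock: 15.7
tool_pos: [0.5743, 0.1792, 0.3474]
eef_rot: [0.772, 0.636, 0.003, -0.001]
contact_force: [0.7, 6.4, -0.3]
opening: 0.008
```

```bash
python3 - <<'E'
from h import *
print(get_state()['contact_force'])
im=snapshot('scene');cv2.imwrite('pics/s11.png',cv2.resize(im[0:240,320:520,::-1],None,fx=3,fy=2.5,interpolation=cv2.INTER_CUBIC))
E
```

```text
[ 0.69685316  6.36721502 -0.29161614]
```

View pics/s11.png

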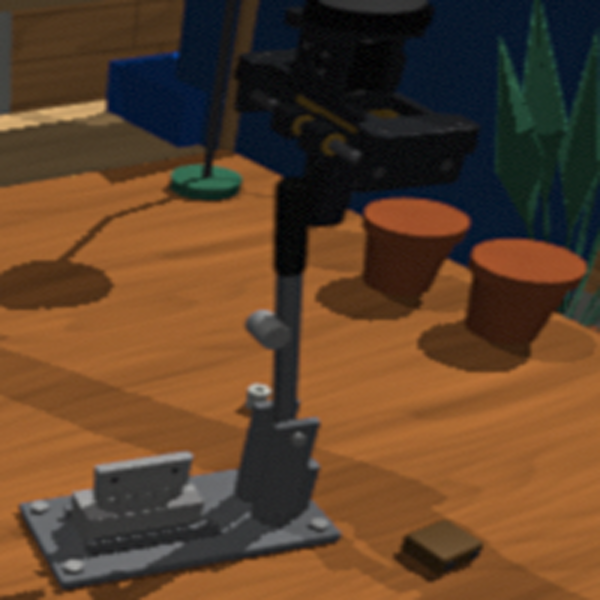

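Call:
jog_arm --rows '[[[-0.014,0,0.002],0],[[-0.028,0,0.0045],0],[[-0.042,0,0.008],0],[[-0.055,0,0.012],0],[[-0.068,0,0.017],0],[[-0.081,0,0.022],0],[[-0.094,0,0.028],0],[[-0.106,0,0.0345],0],[[-0.118,0,0.0415],0],[[-0.13,0,0.049],0],[[-0.141,0,0.0575],0],[[-0.152,0,0.0665],0],[[-0.162,0,0.076],0],[[-0.172,0,0.086],0],[[-0.181,0,0.0965],0],[[-0.19,0,0.107],0]]'

```text
clock: 17.08
tool_pos: [0.5458, 0.0353, 0.265]
eef_rot: [0.773, 0.635, -0.0, 0.0]
contact_force: [0.6, 0.7, 4.0]
opening: 0.006
```

```bash
python3 - <<'E'
from h import *
print(get_state()['contact_force'],get_state()['tool_pos'])
im=snapshot('scene');cv2.imwrite('pics/s12.png',cv2.resize(im[0:240,320:520,::-1],None,fx=3,fy=2.5,interpolation=cv2.INTER_CUBIC))
E
```

```text
[0.58371932 0.70244386 3.95043891] [0.54575244 0.03531733 0.26502485]
```

View pics/s12.png

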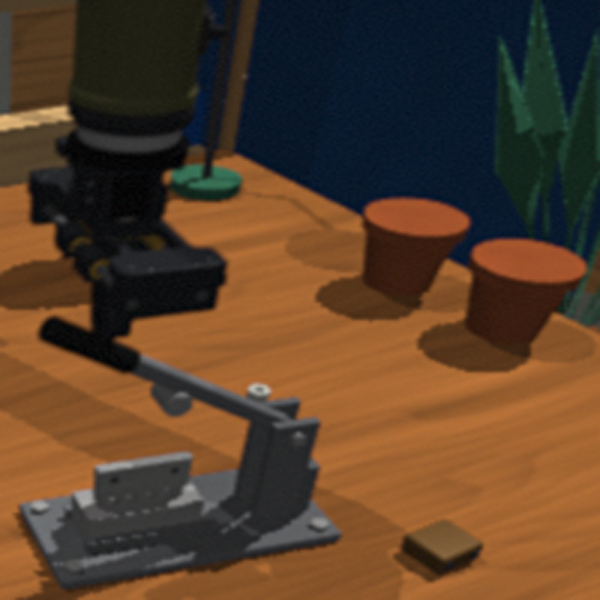

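Call:
jog_arm --rows '[[[-0.008,0,0.0115],0],[[-0.016,0,0.023],0],[[-0.023,0,0.035],0],[[-0.03,0,0.0475],0],[[-0.036,0,0.06],0],[[-0.041,0,0.073],0],[[-0.045,0,0.0865],0],[[-0.049,0,0.1],0],[[-0.052,0,0.107],0],[[-0.053,0,0.113],0],[[-0.053,0,0.113],0]]'

```text
clock: 18.05
tool_pos: [0.5376, -0.0032, 0.1802]
eef_rot: [0.773, 0.635, -0.001, -0.0]
contact_force: [-0.3, 0.5, -0.1]
opening: 0.006
```

```bash
python3 - <<'E'
from h import *
s=get_state();p=s['tool_pos']
print(s['contact_force'],p)
e=np.array([-.196,-.9806,0]);piv=np.array([.575,.189,.115])
print((p-piv)@e,(p-piv)[2])
im=snapshot('scene');cv2.imwrite('pics/s13.png',cv2.resize(im[60:260,310:470,::-1],None,fx=4,fy=3,interpolation=cv2.INTER_CUBIC))
E
```

```text
[-0.25983084  0.54925503 -0.11089623] [ 0.53763537 -0.00320306  0.18016476]
0.19579779090940502 0.06516475944534435
```

View pics/s13.png

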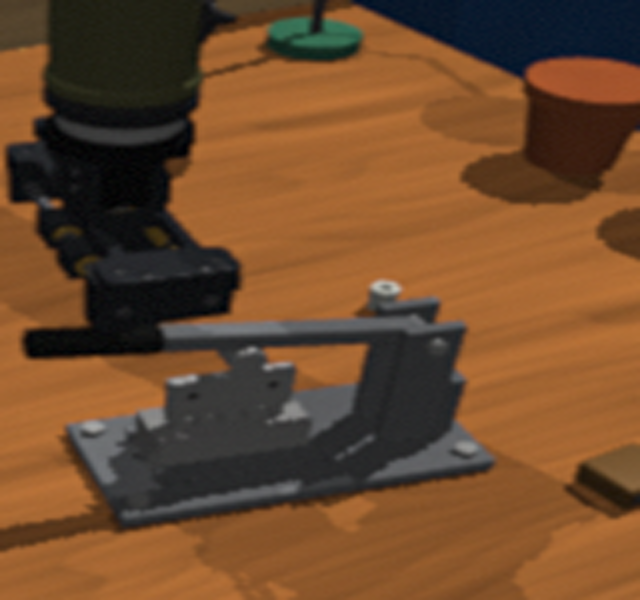

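Call:
jog_arm --rows '[[[0,0,0.003],0],[[-0.001,0,0.006],0],[[-0.001,0,0.009],0],[[-0.001,0,0.012],0],[[-0.002,0,0.015],0],[[-0.002,0,0.018],0],[[-0.002,0,0.021],0],[[-0.002,0,0.021],0]]'

```text
clock: 18.77
tool_pos: [0.5381, -0.0043, 0.1651]
eef_rot: [0.773, 0.635, -0.0, 0.0]
contact_force: [-0.3, -1.0, 1.1]
opening: 0.006
```

Call:
jog_arm --rows '[[[0,0,0.002],0],[[0,0,0.004],0],[[0,0,0.006],0],[[0,0,0.008],0],[[0,0,0.01],0],[[0,0,0.01],0]]'

```text
clock: 19.27
tool_pos: [0.5381, -0.0043, 0.1577]
eef_rot: [0.773, 0.635, 0.0, 0.0]
contact_force: [-0.6, -1.1, 2.4]
opening: 0.002
```

Call:
jog_arm --rows '[[[0,0,0.0015],0],[[0,0,0.003],0],[[0,0,0.0045],0],[[0,0,0.006],0],[[0,0,0.006],0]]'

```text
clock: 19.68
tool_pos: [0.5381, -0.0044, 0.1533]
eef_rot: [0.773, 0.635, -0.0, 0.0]
contact_force: [-0.4, -2.8, 4.1]
opening: 0.003
```

Call:
jog_arm --rows '[[[0,0,0.001],0],[[0,0,0.002],0],[[0,0,0.003],0],[[0,0,0.003],0]]'

```text
clock: 20.02
tool_pos: [0.5381, -0.0044, 0.1512]
eef_rot: [0.773, 0.635, 0.0, 0.0]
contact_force: [-0.6, -2.4, 4.5]
opening: 0.007
```

Call:
jog_arm --rows '[[[0,0,0.001],0],[[0,0,0.002],0],[[0,0,0.002],0],[[0,0,0.002],0]]'

```text
clock: 20.35
tool_pos: [0.5381, -0.0042, 0.1497]
eef_rot: [0.773, 0.635, 0.0, 0.0]
contact_force: [-0.2, -3.9, 4.9]
opening: 0.003
```

```bash
python3 - <<'E'
from h import *
im=snapshot('scene');cv2.imwrite('pics/s14.png',cv2.resize(im[130:240,320:440,::-1],None,fx=6,fy=5,interpolation=cv2.INTER_CUBIC))
E
```

```text
(no output)
```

View pics/s14.png

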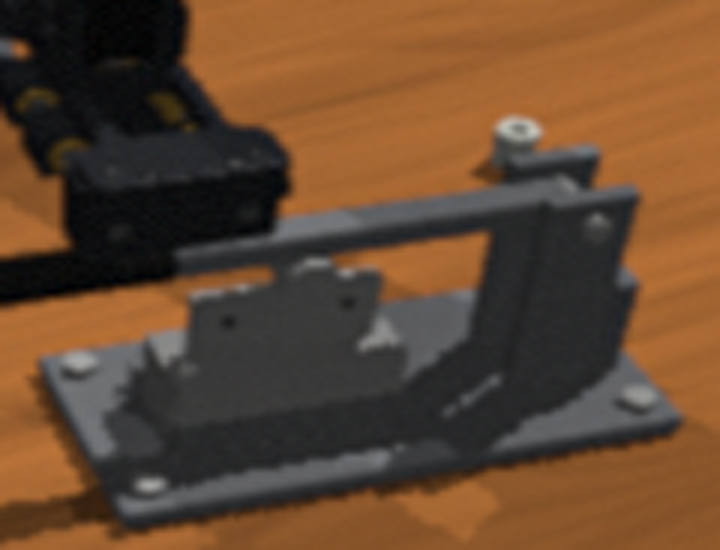

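Call:
jog_arm --rows '[[[0,0,0.001],0],[[0,0,0.002],0],[[0,0,0.002],0],[[0,0,0.002],0]]'

```text
clock: 20.73
tool_pos: [0.5381, -0.0042, 0.1492]
eef_rot: [0.773, 0.635, 0.0, 0.0]
contact_force: [-2.4, -3.5, 13.6]
opening: 0.002
```

Call:
jog_arm --rows '[[[0,0,0.001],0],[[0,0,0.001],0],[[0,0,0.001],0]]'

```text
clock: 20.98
tool_pos: [0.5381, -0.0042, 0.1491]
eef_rot: [0.773, 0.635, 0.001, 0.0]
contact_force: [-3.2, -3.2, 18.9]
opening: 0.006
```

The force jumped from 5 to 19 N with no further motion, at TCP z 0.149 as predicted for the stop. Backing off.

Call:
jog_arm --rows '[[[0,0,-0.002],0],[[0,0,-0.005],0],[[0,0,-0.01],0],[[0,0,-0.03],0],[[0,0,-0.06],0],[[0,0,-0.1],0],[[0,0,-0.14],0],[[0,0,-0.14],0],[[0,0,-0.14],0]]'

```text
clock: 21.73
tool_pos: [0.5389, -0.0033, 0.2536]
eef_rot: [0.772, 0.635, 0.002, 0.001]
contact_force: [-0.0, 0.2, 0.4]
opening: 0.008
```

```bash
python3 - <<'E'
from h import *
s,w=wsnap('w15')
im=snapshot('scene');cv2.imwrite('pics/s15.png',cv2.resize(im[130:240,320:440,::-1],None,fx=6,fy=5,interpolation=cv2.INTER_CUBIC))
print(s['contact_force'],s['tool_pos'])
e=np.array([-.196,-.9806,0]);piv=np.array([.575,.189,.115])
for th in (0,.03,.06,.1):
  print(th,[np.round(proj('scene',piv+l*(e*np.cos(th)+np.array([0,0,np.sin(th)]))),1) for l in (.17,.25)])
E
```

```text
[-0.01326923  0.17524224  0.38128576] [ 0.53885099 -0.00325983  0.2535951 ]
0 [array([181.3, 346.3]), array([187.2, 313.2])]
0.03 [array([179.6, 346.5]), array([184.6, 313.3])]
0.06 [array([177.8, 346.7]), array([182. , 313.4])]
0.1 [array([175.5, 347.1]), array([178.5, 313.7])]
```

View pics/s15.png

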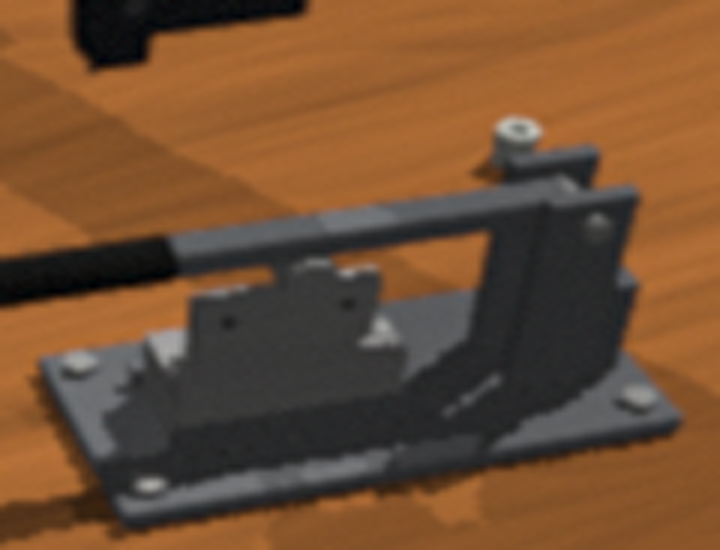

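View pics/w15.png

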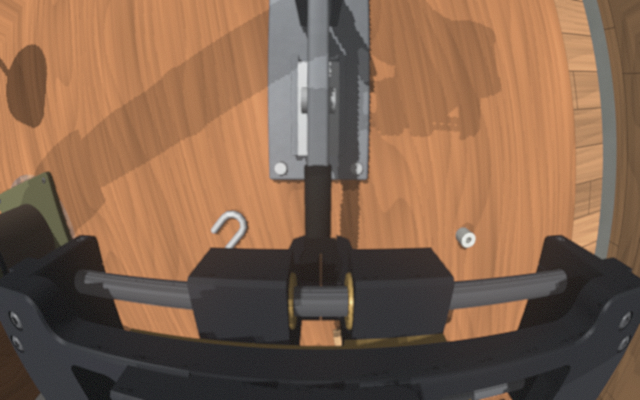

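```bash
python3 -c "
from h import *
print(workorder.finish_job());print(get_state()['clock'],get_state()['contact_force'])"
```

```text
the job is handed in; nothing more can be done
None
the job is handed in; nothing more can be done
```

I lifted the steel leaf out of its stand and lowered it into the slotted block. I then let go and pushed the handle down to its stop. The job is handed in at about 22 s of the 72 s allowed; no verdict was reported.

- **Insertion:** I aligned the leaf using the wrist camera's view of the slots. The teeth went in on the first try, with no clear contact until the lifter pads (about 4 N). No searching was needed.
- **Handle:** At the bottom the push rose from 5 N to 19 N with almost no further movement. The tool height there (0.149 m) matched the height I had worked out for the stop.
- **Last pictures:** With the arm clear, the handle looks level, at about 0 rad from the picture. The foot rests on the upright, pressed-down leaf. The arm's force reading was near zero.
- **Bystanders:** The shackle and both knuckles look unmoved. I did not look at the padlock again at the end.
- **Not checked:** I judged the leaf's final depth by eye and from the handle reaching its stop, not by measuring it. One check fell short: the network did not find the grip or the pivot in the later top view. I fell back on earlier position estimates, which matched the pictures.

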